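# Rack the precision screwdrivers on the sloping rest by colour

## Robot

A 7-joint arm with a two-finger parallel gripper is mounted at the origin on a cart in front of the work surface, level with it; the furniture and walls round the work are solid. World frame = base frame: x ahead of the robot, y to its left, z up, the work surface at z = 0. Lengths are in m, angles in rad, forces in N, time in s.
With the tool pointing down it reaches from about 0.35 to 0.775 m from the base axis. Payload 3.1 kg.
Tool frame: the origin (TCP) lies on the centre line of the jaws, within the pads' length; the fingertips stand 22 mm ahead of it and the grasp point (between the pads) lies 3 mm ahead of it; z points along the fingers, y is the line along which they close (so a half turn about z gives the same grasp; the last joint's range is limited). The gripper opens to 85 mm and grips with 20 to 120 N. Pads are 22 mm wide; open, the fingers measure 114 mm over their backs; the gripper's body (76 mm by 85 mm) begins 54 mm behind the grasp point. The pads swing forward as they close: fully open they stand 13 mm farther back than shut.
Start: joints at [1.275, 0.311, 0.014, 1.512, -0.004, 1.319, -0.027], TCP at [0.138, -0.532, 0.253] pointing down, gripper open.
Joint ranges: [-2.7, 2.7], [-0.3, 1.91], [-1.27, 1.3], [0.12, 2.57], [-1.44, 4.58], [0.2, 2.03], [-3.05, 3.05]. Speed limits (rad/s): [2.79, 2.79, 3.14, 3.14, 3.14, 3.14, 3.14].

## Interface

Orientations are given as a unit quaternion [x, y, z, w].
In Python, from workcell import * gives the robot as it stands.
- The arm moves only by the shell command python3 -m pendant 'ROWS' [FORCE]. ROWS is JSON, a list of rows, each a list of 7 numbers: the turn, a rotation vector about the tool's x, y, z scaled (see below), then the shift along the tool's x, y, z scaled (see below), then the opening, from -1 (shut) to 1 (fully open). A call has 1 to 20 rows; each row is the pose to reach, as a shift and turn from the pose commanded when the call began, along the tool's axes at that moment, turning the shorter way round; what a row does not reach only later rows make up. The controller multiplies each number of a shift by 100 mm and each number of a turn by pi rad. A row lasts 1/8 s, in which the tool goes at most 62.5 mm and 10.7 degrees, less where a joint would pass 70% of its speed; a pose out of reach is approached as far as the arm can. A call with a number of a shift or a turn outside -1 to 1 is refused whole. A call with a gripper value outside its range is refused whole. The fingers move at their own pace and stop on an object; FORCE is the grip in N (left out, the last holds). Time passes only in rows, so rows that repeat a pose let the fingers close. It gives the time, the measured TCP pose, the force, the opening and the grip force at its end, in the units of the state.
- observe(): the state, without advancing time (a new reading comes with each control period).
- grab_frame(name): name is "scene" or "side" or "wrist"; returns the picture (384x512x3 uint8, blue, green, red); there is no depth.
- calibration(name): a dict with "camera_matrix" (3x3 intrinsics, pixels), "distortion" ([k1, k2, p1, p2, k3] as OpenCV has them; the pictures are not rectified), "R" (3x3) and "t" (3): a world point X has camera coordinates R X + t. Camera axes: x right, y down, z forward; pixel columns grow to the right and rows downward; lengths in m; the calibration is good to about 2 mm. A picture is of the moment at which its call begins: read the wrist's pose just before it. calibration takes no time and is no camera call; for the wrist camera it gives the pose at the moment of the call.
- finish_job(): hands the job in; it is judged then, once.
The state is a dict: "clock": time; "joint_positions": joint angles; "dq": joint speeds; "tau": joint torques, N m; "position": TCP position; "tcp_rot": TCP orientation; "force": force on the tool from outside, world axes, zero at the start; "wrist_torque": the same for the moment, N m; "gripper_width": finger opening in m; "grip_force": force on a finger pad.
Only numpy, scipy, OpenCV 4.12 (cv2) and the standard library are available. Lean on these libraries where they do the work, as an engineer would, in place of code of your own. Each camera call takes 0.05 s, during which the arm holds its last target. There are 200 camera calls.

## Task

Put the three precision screwdrivers away on the sloping rest: each handle lying in both V forks of the cradle of its own colour, about centred between them, with the handle end up the slope and the blade pointing down it. The yellow one has been left in the red cradle and has to move to its own. Do not knock over or shift the bottles and the screw jar standing about.

Things in the scene. Friction and masses are not known exactly. Their poses are not given: they have to be found in the camera images.
- rest: Fixed sloping screwdriver rest: aluminium base plate 100 (x) x 156 (y) x 10 mm, two upright rails 6 mm thick along y at x = -20 and +20 mm, the +x one higher, 34 mm clear between them down to the plate. Origin: centre of underside; x points up the slope (away from the robot at yaw 0). It carries three coloured cradles at y = -46, 0, +46 mm; position, yaw and colour order vary.
- cradle_red_seat (a point): Seat point of the red cradle: midway between its two V forks (at x = -20, +20 mm; 6 mm thick, 45 degree arms, mouth 24 mm), on the axis of a seated handle, 75 mm above the worktop. Axes as the rest's: x level, to the higher fork; z up. A seated driver's axis runs along x, rising 20 degrees towards +x; fork tops stand about 5 mm above it. A red strip lies on the plate below.
- cradle_blue_seat (a point): Seat point of the blue cradle: midway between its two V forks (at x = -20, +20 mm; 6 mm thick, 45 degree arms, mouth 24 mm), on the axis of a seated handle, 75 mm above the worktop. Axes as the rest's: x level, to the higher fork; z up. A seated driver's axis runs along x, rising 20 degrees towards +x; fork tops stand about 5 mm above it. A blue strip lies on the plate below.
- cradle_yellow_seat (a point): Seat point of the yellow cradle: midway between its two V forks (at x = -20, +20 mm; 6 mm thick, 45 degree arms, mouth 24 mm), on the axis of a seated handle, 75 mm above the worktop. Axes as the rest's: x level, to the higher fork; z up. A seated driver's axis runs along x, rising 20 degrees towards +x; fork tops stand about 5 mm above it. A yellow strip lies on the plate below.
- driver_red: Precision screwdriver with red handle, 115 mm long, about 22 g. Its long axis is its y: handle (diameter 9.6 mm, 66 mm long) from y = -8 to +58 mm, thin steel blade (diameter 3 mm) from y = -8 to the tip at y = -58 mm. Origin: at y = 0, 5 mm below the axis (the axis is at z = 5 mm). At the start it lies flat on the worktop.
- driver_red_grip (a point): Middle of the red handle, on the axis (y = +25 mm of the driver; the balance point is close by); axes as the driver's.
- driver_red_butt (a point): Butt end of the red handle, on the axis (33 mm from the middle of the handle, away from the blade); axes as the driver's.
- driver_blue: Precision screwdriver with blue handle, 115 mm long, about 22 g. Its long axis is its y: handle (diameter 9.6 mm, 66 mm long) from y = -8 to +58 mm, thin steel blade (diameter 3 mm) from y = -8 to the tip at y = -58 mm. Origin: at y = 0, 5 mm below the axis (the axis is at z = 5 mm). At the start it lies flat on the worktop.
- driver_blue_grip (a point): Middle of the blue handle, on the axis (y = +25 mm of the driver; the balance point is close by); axes as the driver's.
- driver_blue_butt (a point): Butt end of the blue handle, on the axis (33 mm from the middle of the handle, away from the blade); axes as the driver's.
- driver_yellow: Precision screwdriver with yellow handle, 115 mm long, about 22 g. Its long axis is its y: handle (diameter 9.6 mm, 66 mm long) from y = -8 to +58 mm, thin steel blade (diameter 3 mm) from y = -8 to the tip at y = -58 mm. Origin: at y = 0, 5 mm below the axis (the axis is at z = 5 mm). At the start it lies in the red cradle, the wrong one, handle up the slope.
- driver_yellow_grip (a point): Middle of the yellow handle, on the axis (y = +25 mm of the driver; the balance point is close by); axes as the driver's.
- driver_yellow_butt (a point): Butt end of the yellow handle, on the axis (33 mm from the middle of the handle, away from the blade); axes as the driver's.
- spray_bottle: Light-blue lens cleaner bottle with white nozzle, diameter 38, height 120 mm, loose; stands near the red driver's blade. Bystander. Origin: centre of its underside, z up.
- drop_bottle: White dropper bottle with red cap, diameter 32, height 82 mm, loose; stands near the blue driver's blade. Bystander. Origin: centre of its underside, z up.
- glue_bottle: Grey-white glue bottle with blue cap, diameter 28, height 70 mm, loose; stands beside the rest. Bystander. Origin: centre of its underside, z up.
- screw_jar: Small clear jar of frame screws with black lid, diameter 47, height 40 mm, loose. Bystander. Origin: centre of its underside, z up.

How it is judged:
By the outcome, as a careful person would: the job done as asked, in the order asked, and still so for the second after the job is handed in, with the robot touching nothing.
It also fails if it takes over 67 s, if anything falls off the work surface, if the arm or the gripper's body presses on something with over 40 N, if the wrist force passes 120 N, or if a joint passes its speed limit or range.

## Working session

There is one attempt and no reset: what is moved stays moved. The work goes in short steps, Python scripts to look and compute and a shell command to move; the robot and the scene stay as the last step left them, time stands still between calls to the robot, and variables do not carry over. Pictures are saved under pics/ and viewed, at most 10 in all, crops included, and the job is handed in when it is done.

```bash
mkdir -p pics; ls; python3 - <<'E'
from workcell import *
import cv2
s=observe(); print({k:s[k] for k in("clock","position","tcp_rot","gripper_width")})
for n in("scene","side"):
    c=calibration(n); print(n,c)
    cv2.imwrite(f"pics/{n}0.png",cv2.resize(grab_frame(n),(800,600),interpolation=cv2.INTER_CUBIC))
E
```

```text
pics
{'clock': 0.0, 'position': array([ 0.13792056, -0.5317133 ,  0.25221672]), 'tcp_rot': array([ 9.91957927e-01,  1.26562336e-01, -1.96739375e-04, -1.18626137e-03]), 'gripper_width': 0.0853265507735876}
scene {'camera_matrix': array([[425.05754299,   0.        , 255.16160576],
       [  0.        , 425.05754299, 198.40517292],
       [  0.        ,   0.        ,   1.        ]]), 'distortion': array([-0.1497893,  0.       ,  0.       ,  0.       ,  0.       ]), 'R': array([[ 0.59246793, -0.80558406,  0.00400872],
       [-0.63476143, -0.46988867, -0.61341875],
       [ 0.49604402,  0.36088636, -0.78974766]]), 't': array([-0.32306683,  0.3574566 ,  1.20465493])}
side {'camera_matrix': array([[370.56764347,   0.        , 251.21055857],
       [  0.        , 370.56764347, 185.0910869 ],
       [  0.        ,   0.        ,   1.        ]]), 'distortion': array([-0.04949708,  0.        ,  0.        ,  0.        ,  0.        ]), 'R': array([[ 0.99959132, -0.01458817,  0.02458411],
       [ 0.01381315, -0.50644039, -0.86216433],
       [ 0.02502779,  0.86215156, -0.50603191]]), 't': array([-0.50388486,  0.07920095,  1.1362155 ])}
```

View pics/scene0.png

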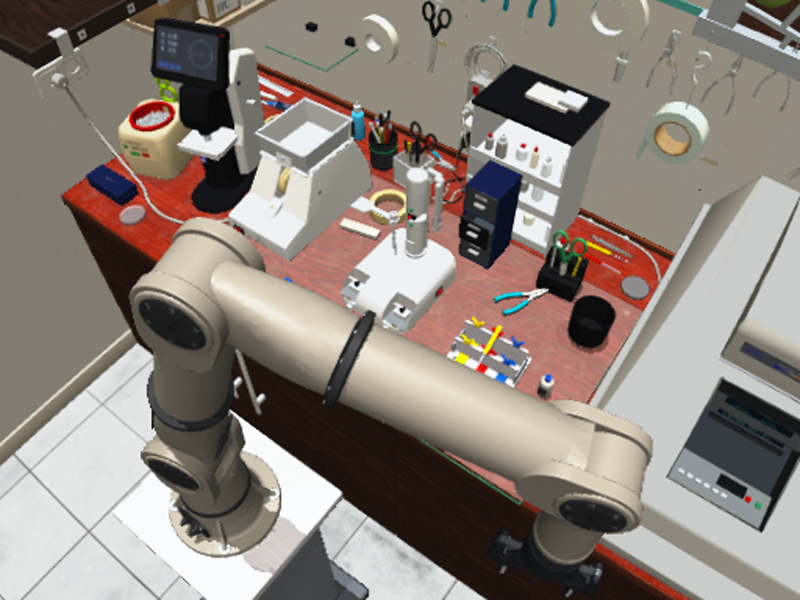

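View pics/side0.png

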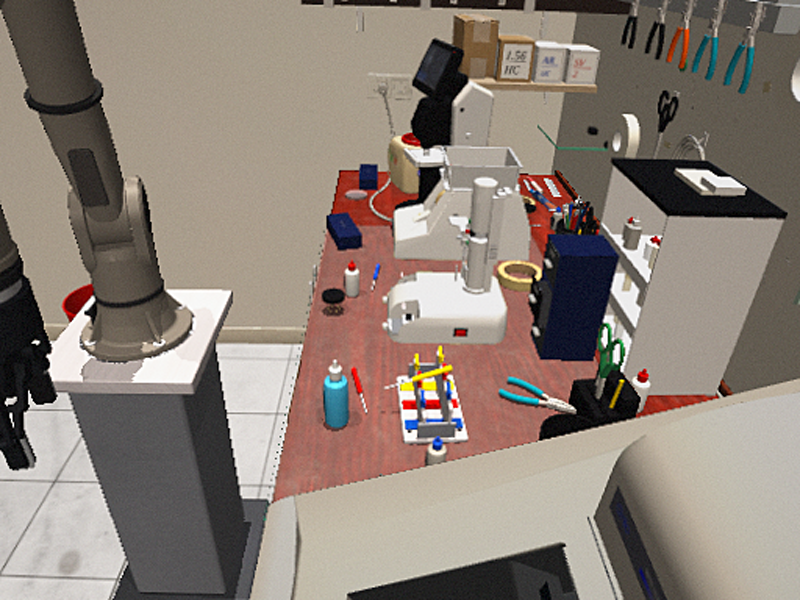

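The side view shows the red driver at about (358,390), the blue driver at (375,277), the rest at (432,410) and the bottles. In the scene view the arm hides most of the worktop. I'll enlarge the side view.

```bash
cat > h.py <<'E'
from workcell import *
import numpy as np, cv2
from scipy.spatial.transform import Rotation as Ro
def ray(c,px):
    u=cv2.undistortPoints(np.array([[px]],float),c["camera_matrix"],c["distortion"])[0,0]
    R=np.array(c["R"]);o=-R.T@c["t"];d=R.T@np.array([u[0],u[1],1]);return o,d
def at(c,px,z):
    o,d=ray(c,px);return o+d*(z-o[2])/d[2]
def proj(c,X):
    return cv2.projectPoints(np.array(X,float).reshape(-1,3),cv2.Rodrigues(np.array(c["R"]))[0],np.array(c["t"]),c["camera_matrix"],c["distortion"])[0][:,0]
def crop(im,x0,y0,w,h,k,f):
    cv2.imwrite(f,cv2.resize(im[y0:y0+h,x0:x0+w],None,fx=k,fy=k,interpolation=cv2.INTER_CUBIC))
E
python3 - <<'E'
from h import *
im=grab_frame("side")
A=cv2.resize(im[215:300,200:310],None,fx=7,fy=7,interpolation=cv2.INTER_CUBIC)
cv2.imwrite("pics/a.png",A)
crop(im,195,160,60,45,10,"pics/b.png")
E
```

```text
(no output)
```

View pics/a.png

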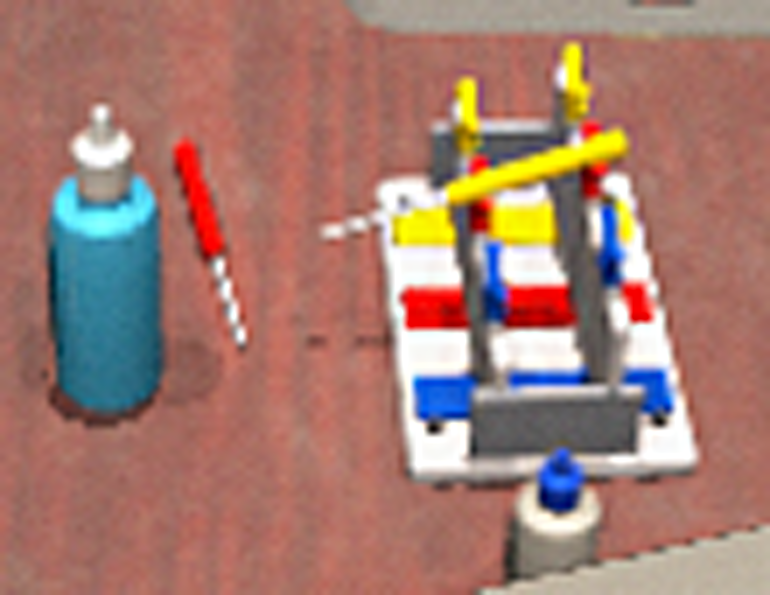

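View pics/b.png

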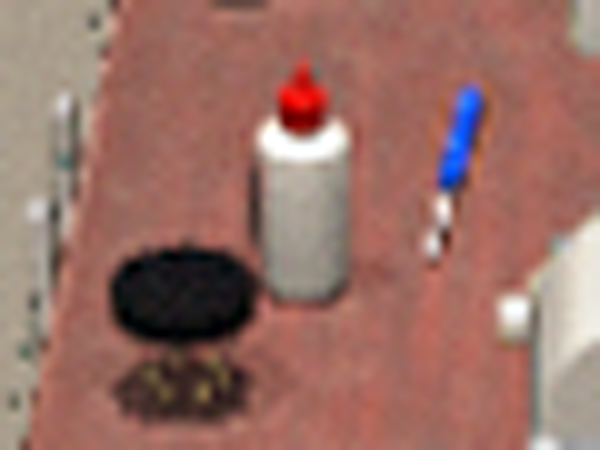

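In the first crop (7x, origin (200,215)), the red driver runs from its butt at (182,148) to its tip at (242,345). The plate corners are about (385,185), (625,180), (693,460) and (412,468). The cradles are blue nearest the camera, red (holding the yellow driver) and yellow farthest. In the second crop (10x, origin (195,160)), the blue driver runs from its butt at (470,92) to its tip at (430,252). The bottle and jar are to its left.

```bash
python3 - <<'E'
from h import *
np.set_printoptions(precision=4,suppress=True)
c=calibration("side")
A=lambda x,y:(200+x/7-.43,215+y/7-.43)
B=lambda x,y:(195+x/10-.45,160+y/10-.45)
def p(n,q,z): X=at(c,q,z);print(n,X[:2]);return X
for n,b,t in(("red",A(182,145),A(242,347)),("blue",B(471,88),B(430,258))):
    b=p(n+" butt",b,.005);t=p(n+" tip",t,.005);d=b-t;L=np.hypot(*d[:2]);print("len",L,"yaw butt dir deg",np.degrees(np.arctan2(d[1],d[0])),"grip",t+d/L*.083)
    
Q=[p("corner",A(*q),.01) for q in((385,183),(625,178),(693,462),(412,470))]
print("centre",np.mean(Q,0),[np.linalg.norm(Q[i]-Q[(i+1)%4]) for i in range(4)])
for a,b in((0,3),(1,2)): d=Q[a]-Q[b];print("yaw",np.degrees(np.arctan2(-d[0],d[1])))
# yellow strip centres
for n,l,r in(("yel",(393,230),(636,222)),("red",(403,308),(652,304)),("blue",(415,397),(670,392))):
    l=p(n,A(*l),.01);r=p(n,A(*r),.01);d=r-l;print((l+r)/2,np.degrees(np.arctan2(d[1],d[0])))
p("spray",A(108,400),0);p("drop",B(302,292),0);p("jar",B(185,400),0);p("glue top",A(562,455),.07)
w=calibration("wrist");s=observe();R=Ro.from_quat(s["tcp_rot"]).as_matrix()
print("cam in tool",R.T@(-np.array(w["R"]).T@w["t"]-s["position"]),"\n",np.array(w["R"])@R)
print("tool axes",R)
E
```

```text
red butt [ 0.43   -0.1193]
red tip [ 0.4571 -0.2369]
len 0.12067806369757386 yaw butt dir deg 102.93224859608225 grip [ 0.4385 -0.156   0.005 ]
blue butt [0.4722 0.2849]
blue tip [0.459  0.1586]
len 0.12692792031188949 yaw butt dir deg 84.02508641089216 grip [0.4676 0.2412 0.005 ]
corner [ 0.5109 -0.1482]
corner [ 0.6058 -0.1437]
corner [ 0.6137 -0.2983]
corner [ 0.5167 -0.3027]
centre [ 0.5618 -0.2232  0.01  ] [np.float64(0.09501854425753162), np.float64(0.15472864647523837), np.float64(0.09708878302219702), np.float64(0.1546448004126666)]
yaw 2.142555303933312
yaw 2.9094613165385335
yel [ 0.5133 -0.1765]
yel [ 0.6074 -0.1705]
[ 0.5603 -0.1735  0.01  ] 3.647700927494358
red [ 0.5159 -0.2207]
red [ 0.6084 -0.2175]
[ 0.5622 -0.2191  0.01  ] 2.0002171555952044
blue [ 0.5189 -0.2673]
blue [ 0.6097 -0.2639]
[ 0.5643 -0.2656  0.01  ] 2.106032515698642
spray [ 0.4098 -0.2596]
drop [0.4154 0.143 ]
jar [0.3805 0.0736]
glue top [ 0.5599 -0.3558]
cam in tool [ 0.0834  0.0001 -0.1201] 
 [[ 0.0001  1.     -0.001 ]
 [-0.9461 -0.0002 -0.3238]
 [-0.3238  0.001   0.9461]]
tool axes [[ 0.968   0.2511 -0.0005]
 [ 0.2511 -0.9679  0.0017]
 [-0.0001 -0.0018 -1.    ]]
```

```bash
cat >> h.py <<'E'
np.set_printoptions(precision=4,suppress=True)
def rel(p,yaw,tilt=0):
    """numbers for a move to p with tool x at world yaw (deg), butt-up tilt (deg)"""
    s=observe();R=Ro.from_quat(s["tcp_rot"])
    T=Ro.from_euler("z",yaw,degrees=True)*Ro.from_euler("x",180,degrees=True)*Ro.from_euler("y",tilt,degrees=True)
    print("pos",s["position"],"t",s["clock"],"turn",(R.inv()*T).as_rotvec()/np.pi,"shift",R.inv().apply(np.array(p)-s["position"])*10)
E
python3 - <<'E'
from h import *
c=calibration("scene")
for q in((540,520),(640,330),(705,210),(700,240)): print(q,at(c,(q[0]/1.5625,q[1]/1.5625),0),at(c,(q[0]/1.5625,q[1]/1.5625),.15))
c=calibration("side")
for q in((300,495),(500,440),(560,430)): print(q,at(c,(q[0]/1.5625,q[1]/1.5625),0),at(c,(q[0]/1.5625,q[1]/1.5625),.15))
E
```

```text
(540, 520) [ 0.3189 -0.4873  0.    ] [ 0.2551 -0.4924  0.15  ]
(640, 330) [ 0.8319 -0.458   0.    ] [ 0.7024 -0.4668  0.15  ]
(705, 210) [ 1.3106 -0.4454  0.    ] [ 1.1199 -0.4559  0.15  ]
(700, 240) [ 1.1927 -0.4725  0.    ] [ 1.0171 -0.4795  0.15  ]
(300, 495) [ 0.3693 -0.3998  0.    ] [ 0.3933 -0.525   0.15  ]
(500, 440) [ 0.6681 -0.2915  0.    ] [ 0.6238 -0.4414  0.15  ]
(560, 430) [ 0.7693 -0.2692  0.    ] [ 0.7018 -0.4242  0.15  ]
```

```bash
P="python3 -m pendant"
python3 -m pendant '[[0,0,0.067,0,0,-0.5,-0.3],[0,0,0.067,0,0,-0.5,-0.3]]' 40
python3 -m pendant '[[0,0,0,0.25,-0.42,0,-0.3],[0,0,0,0.5,-0.85,0,-0.3]]'
python3 -m pendant '[[0,0,0,0.3,-0.45,0,-0.3],[0,0,0,0.6,-0.9,0,-0.3]]'
python3 -m pendant '[[0,0,0,0.4,-0.4,0,-0.3],[0,0,0,0.8,-0.8,0,-0.3]]'
python3 -m pendant '[[0,0,0,0.45,-0.25,0,-0.3],[0,0,0,0.9,-0.5,0,-0.3]]'
python3 -m pendant '[[0,0,0,0.45,-0.05,0,-0.3],[0,0,0,0.9,-0.1,0,-0.3]]'
python3 -m pendant '[[0,0,0,0.45,0,0.2,-0.3],[0,0,0,0.9,0,0.5,-0.3],[0,0,0,0.9,0,0.5,-0.3],[0,0,0,0.9,0,0.5,-0.3]]'
python3 - <<'E'
from h import *
c=calibration("wrist");im=grab_frame("wrist");rel([.56,-.22,.2],2.5)
cv2.imwrite("pics/w1.png",cv2.resize(im,(800,600),interpolation=cv2.INTER_CUBIC))
np.savez("w1.npz",K=c["camera_matrix"],D=c["distortion"],R=c["R"],t=c["t"])
E
```

```text
clock: 0.4
position: [0.1387, -0.5344, 0.3072]
tcp_rot: [1.0, 0.021, 0.001, 0.004]
force: [-0.2, 0.4, -0.4]
gripper_width: 0.0516
grip_force: 0.0
clock: 0.65
position: [0.1847, -0.4441, 0.3023]
tcp_rot: [1.0, 0.021, -0.0, -0.001]
force: [0.7, 0.2, 0.7]
gripper_width: 0.0296
grip_force: 0.0
clock: 0.9
position: [0.241, -0.3509, 0.3027]
tcp_rot: [1.0, 0.022, -0.0, -0.0]
force: [0.7, -0.5, -0.2]
gripper_width: 0.03
grip_force: 0.0
clock: 1.15
position: [0.3175, -0.2677, 0.3029]
tcp_rot: [1.0, 0.022, -0.0, 0.0]
force: [1.5, -0.9, 1.1]
gripper_width: 0.0298
grip_force: 0.0
clock: 1.4
position: [0.4054, -0.2144, 0.3029]
tcp_rot: [1.0, 0.022, -0.0, 0.0]
force: [-0.2, -0.1, 0.1]
gripper_width: 0.0299
grip_force: 0.0
clock: 1.65
position: [0.4952, -0.2011, 0.3027]
tcp_rot: [1.0, 0.022, -0.0, 0.0]
force: [0.8, -0.8, 0.3]
gripper_width: 0.0299
grip_force: 0.0
clock: 2.15
position: [0.5834, -0.1978, 0.2528]
tcp_rot: [1.0, 0.022, -0.001, -0.0]
force: [-0.6, 0.0, -0.5]
gripper_width: 0.0298
grip_force: 0.0
pos [ 0.5835 -0.1983  0.2542] t 2.2 turn [ 0.0003 -0.0002 -0.0003] shift [-0.2442  0.2066  0.5417]
```

View pics/w1.png

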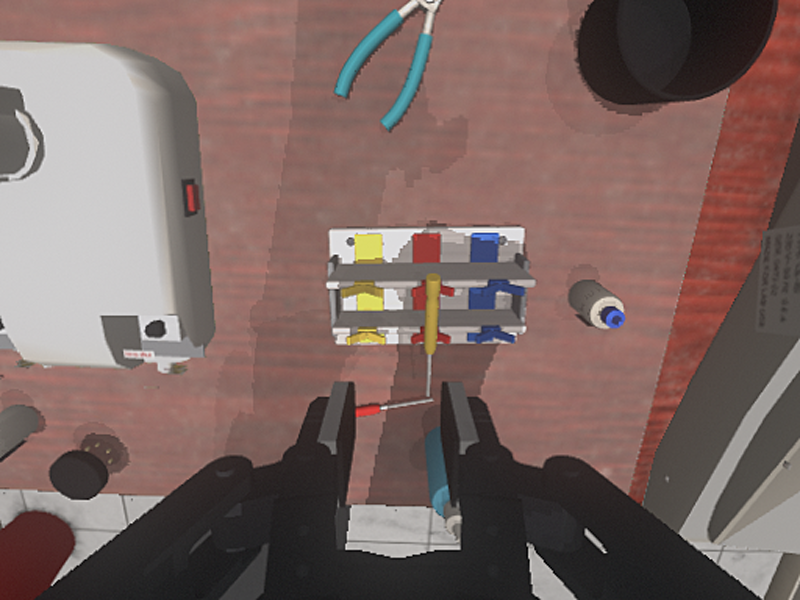

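The wrist view is clear. The plate corners are at (330,229), (525,228), (527,345) and (336,346). The yellow driver has its butt at (433,275), handle/blade joint at (430,353) and tip at (430,400). The glue bottle is to the right, well clear.

```bash
python3 - <<'E'
from h import *
z=np.load("w1.npz");c=dict(camera_matrix=z["K"],distortion=z["D"],R=z["R"],t=z["t"])
f=lambda q,h:at(c,(q[0]/1.5625-.18,q[1]/1.5625-.18),h)
Q=[f(q,.01) for q in((330,229),(525,228),(527,345),(336,346))]
for q in Q:print(q)
m=np.mean(Q,0);print("centre",m,[np.linalg.norm(Q[i]-Q[(i+1)%4]) for i in range(4)])
d=(Q[0]-Q[1])+(Q[3]-Q[2]);print("yaw",np.degrees(np.arctan2(-d[0],d[1])))
b,j,t=f((433,275),.0863),f((430,353),.0637),f((430,400),.0466)
print("butt,joint,tip",b,j,t,"mid",(b+j)/2,np.degrees(np.arctan2(*(b-t)[1::-1])))
# strips mid
for q in((369,248),(427,248),(485,248)):print(f(q,.01))
# glue top
print("glue",f((617,318),.07))
# reproject rest model guess
y=np.radians(2.5)
E
```

```text
[ 0.6074 -0.1442  0.01  ]
[ 0.6149 -0.2972  0.01  ]
[ 0.5157 -0.3121  0.01  ]
[ 0.5078 -0.149   0.01  ]
centre [ 0.5614 -0.2256  0.01  ] [np.float64(0.1531178338058652), np.float64(0.10031819879757821), np.float64(0.16333585905937073), np.float64(0.09973347532271419)]
yaw 2.806878174189202
butt,joint,tip [ 0.5933 -0.2205  0.0863] [ 0.5287 -0.2245  0.0637] [ 0.48   -0.2289  0.0466] mid [ 0.561  -0.2225  0.075 ] 4.202076973783855
[ 0.5936 -0.1752  0.01  ]
[ 0.5956 -0.2212  0.01  ]
[ 0.5977 -0.2674  0.01  ]
glue [ 0.5639 -0.3533  0.07  ]
```

```bash
python3 -m pendant '[[0,0,0,-0.235,0.236,0.4,-0.3],[0,0,0,-0.235,0.236,0.9,-0.3],[0,0,0,-0.235,0.236,0.9,-0.3]]' 40
python3 -m pendant '[[0,0,0,0,0,0.3,-0.3],[0,0,0,0,0,0.6,-0.3],[0,0,0,0,0,0.78,-0.3],[0,0,0,0,0,0.78,-0.3],[0,0,0,0,0,0.78,-0.3]]'
python3 -m pendant '[[0,0,0,0,0,0,-1],[0,0,0,0,0,0,-1],[0,0,0,0,0,0,-1],[0,0,0,0,0,0,-1],[0,0,0,0,0,0,-1],[0,0,0,0,0,0,-1]]' 40
```

```text
clock: 2.58
position: [0.5576, -0.2228, 0.1613]
tcp_rot: [1.0, 0.021, -0.004, -0.001]
force: [-0.2, 0.1, 0.5]
gripper_width: 0.0296
grip_force: 0.0
clock: 3.2
position: [0.563, -0.2226, 0.0874]
tcp_rot: [1.0, 0.022, 0.002, 0.001]
force: [1.2, -0.2, -0.8]
gripper_width: 0.0299
grip_force: 0.0
clock: 3.95
position: [0.5626, -0.2218, 0.0865]
tcp_rot: [1.0, 0.022, 0.001, 0.0]
force: [0.4, 1.3, 4.5]
gripper_width: 0.008
grip_force: 39.3
```

```bash
python3 -m pendant '[[0,0,0,0,0,-0.2,-1],[0,0,0,0,0,-0.4,-1],[0,0,0,0,0,-0.4,-1],[0,0,0,0,-0.23,-0.4,-1],[0,0,0,0,-0.46,-0.4,-1],[0,0,0,0,-0.46,-0.4,-1],[0,0,0,0,-0.46,-0.4,-1],[0,0,0,0,-0.46,-0.4,-1]]'
python3 - <<'E'
from h import *
im=grab_frame("wrist");rel([.5595+.0013,-.176,.0865],2.5)
crop(im,150,110,220,165,3.6,"pics/w2.png")
E
```

```text
clock: 4.95
position: [0.5592, -0.1777, 0.1249]
tcp_rot: [1.0, 0.021, -0.0, 0.0]
force: [-0.7, -0.8, -0.2]
gripper_width: 0.0079
grip_force: 39.2
pos [ 0.5593 -0.1777  0.125 ] t 5.0 turn [ 0.0002  0.0002 -0.0007] shift [ 0.0159 -0.0164  0.3849]
```

View pics/w2.png

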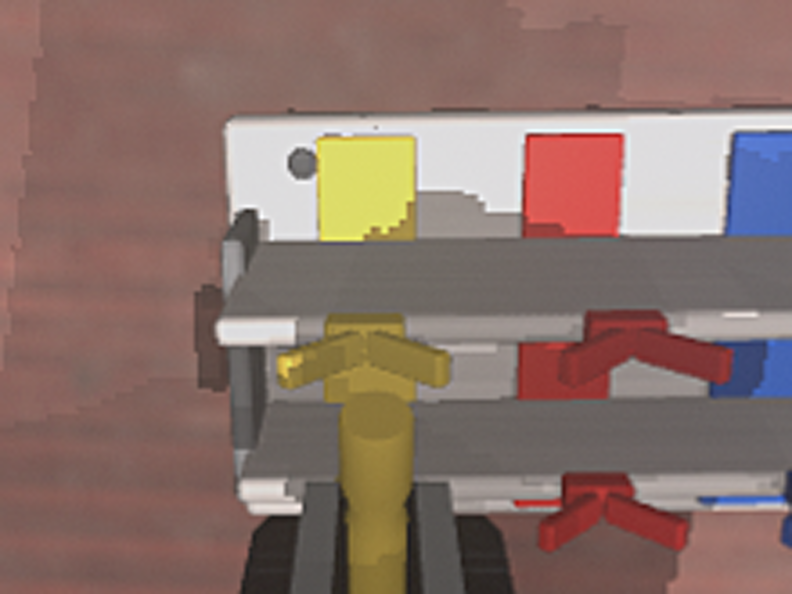

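The yellow driver is held, pointing up the slope and centred over the yellow cradle (about column 375 of the crop, with the fork at 365). Lowering it now.

```bash
python3 -m pendant '[[0,0,0,0,0,0.15,-1],[0,0,0,0,0,0.3,-1],[0,0,0,0,0,0.37,-1],[0,0,0,0,0,0.38,-1],[0,0,0,0,0,0.38,-1]]'
python3 -m pendant '[[0,0,0,0,0,0,-0.8],[0,0,0,0,0,0,-0.6],[0,0,0,0,0,0,-0.4],[0,0,0,0,0,0,-0.3],[0,0,0,0,0,0,-0.3]]'
python3 -m pendant '[[0,0,0,0,0,-0.3,-0.3],[0,0,0,0,0,-0.6,-0.3],[0,0,0,0,0,-1,-0.3],[0,0,0,0,0,-1,-0.3],[0,0,0,0,0,-1,-0.3]]'
python3 - <<'E'
from h import *
im=grab_frame("wrist");c=calibration("wrist");rel([.4385,-.156,.2],103);S=grab_frame("side")
a=cv2.resize(im[130:330,130:400],None,fx=1.9,fy=1.9,interpolation=cv2.INTER_CUBIC)
b=cv2.resize(S[215:275,215:295],(507,380),interpolation=cv2.INTER_CUBIC)
cv2.imwrite("pics/w3.png",cv2.resize(np.hstack([a,b]),(800,300)))
E
```

```text
clock: 5.62
position: [0.5597, -0.1762, 0.0872]
tcp_rot: [1.0, 0.022, 0.0, -0.0]
force: [0.6, -0.0, -0.2]
gripper_width: 0.0078
grip_force: 39.2
clock: 6.25
position: [0.5596, -0.1764, 0.0873]
tcp_rot: [1.0, 0.022, 0.0, 0.0]
force: [0.3, 0.0, 0.1]
gripper_width: 0.0299
grip_force: 0.0
clock: 6.88
position: [0.5592, -0.1764, 0.1868]
tcp_rot: [1.0, 0.022, -0.0, -0.0]
force: [-0.2, -0.0, -0.7]
gripper_width: 0.03
grip_force: 0.0
pos [ 0.5587 -0.1762  0.1861] t 6.925 turn [-0.0008  0.0004 -0.5584] shift [-1.1925 -0.2545 -0.1361]
```

View pics/w3.png

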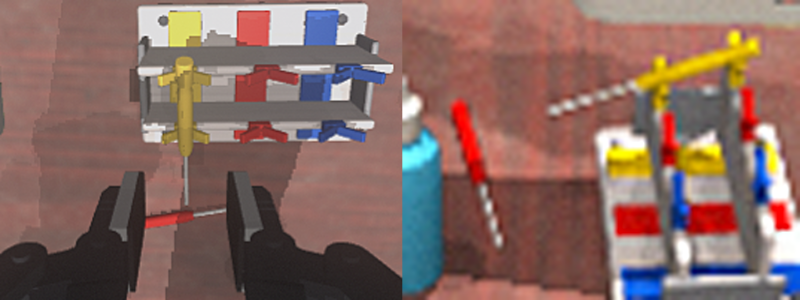

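The yellow driver is seated in both yellow forks, about centred. Next I go over the red driver.

```bash
python3 -m pendant '[[0,0,0,-0.1,0,-0.4,-0.3],[0,0,0,-0.5,0,-0.7,-0.3],[0,0,0,-1,0,-0.7,-0.3]]'
python3 -m pendant '[[0,0,-0.06,-0.2,0.2,0,-0.3],[0,0,-0.12,-0.2,0.24,0,-0.3],[0,0,-0.18,-0.2,0.24,0,-0.3],[0,0,-0.24,-0.2,0.24,0,-0.3],[0,0,-0.3,-0.2,0.24,0,-0.3],[0,0,-0.36,-0.2,0.24,0,-0.3],[0,0,-0.42,-0.2,0.24,0,-0.3],[0,0,-0.48,-0.2,0.24,0,-0.3],[0,0,-0.54,-0.2,0.24,0,-0.3],[0,0,-0.558,-0.2,0.24,0,-0.3],[0,0,-0.558,-0.2,0.24,0,-0.3]]'
cat > seg.py <<'E'
from h import *
def seg(col,frame="wrist"):
    c=calibration(frame);im=grab_frame(frame);H=cv2.cvtColor(im,cv2.COLOR_BGR2HSV)
    h,s,v=cv2.split(H)
    m=((((h<6)|(h>174))&(s>195)&(v>70)) if col=="red" else ((h>108)&(h<125)&(s>150)&(v>60))).astype(np.uint8)
    n,L,st,ce=cv2.connectedComponentsWithStats(m)
    for i in sorted(range(1,n),key=lambda i:-st[i,4])[:4]:
        pts=np.argwhere(L==i)[:,::-1].astype(np.float32)
        if len(pts)<30: continue
        W=np.array([at(c,p,.005)[:2] for p in pts]);mu=W.mean(0);u=np.linalg.svd(W-mu,full_matrices=False)[2][0]
        if u[1]<0:u=-u
        e=(W-mu)@u;w=(W-mu)@np.array([-u[1],u[0]])
        print("px",pts.mean(0),"n",len(pts),"mid",mu+u*(e.max()+e.min())/2,"len",np.ptp(e),"wid",np.ptp(w),"yaw",np.degrees(np.arctan2(u[1],u[0])))
    return im
E
python3 - <<'E'
from seg import *
im=seg("red");rel([.4385,-.156,.2],103)
cv2.imwrite("pics/w4.png",im)
E
```

```text
clock: 7.35
position: [0.4605, -0.1807, 0.2586]
tcp_rot: [1.0, 0.022, 0.002, 0.0]
force: [0.1, -0.2, -0.4]
gripper_width: 0.03
grip_force: 0.0
clock: 8.72
position: [0.4401, -0.2054, 0.2562]
tcp_rot: [0.623, 0.782, -0.0, -0.001]
force: [-0.3, -0.2, 0.4]
gripper_width: 0.0297
grip_force: 0.0
pos [ 0.4402 -0.2055  0.2564] t 8.775 turn [-0.0004 -0.0004 -0.0008] shift [0.4853 0.0941 0.5643]
```

View pics/w4.png

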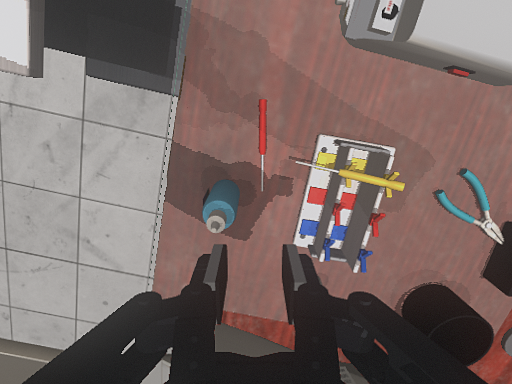

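```bash
python3 -c "
import cv2
im=cv2.imread('pics/w4.png');H=cv2.cvtColor(im,cv2.COLOR_BGR2HSV)
import numpy as np
m=(H[...,1]>165)&((H[...,0]<6)|(H[...,0]>174));ys,xs=np.nonzero(m);print(len(xs),np.percentile(H[...,1],[50,90,99]))
n,L,st,ce=cv2.connectedComponentsWithStats(m.astype('uint8'))
for i in np.argsort(-st[1:,4])[:6]+1: print(st[i],ce[i],H[L==i].mean(0))"
```

```text
814 [ 33.  83. 157.]
[259 100   7  54 345] [262.13043478 126.37681159] [  0.92463768 179.55362319 184.91594203]
[339 192  18  18 173] [347.79768786 200.10404624] [  1.02890173 171.34682081 199.78034682]
[307 187  20  17 105] [317.77142857 195.14285714] [  1.         172.37142857 202.48571429]
[373 213  12  24 101] [376.79207921 224.45544554] [  0.74257426 176.85148515 184.81188119]
[335 211   4  15  50] [336.68 218.36] [  3.82 177.76 193.56]
[370 219   3   6   7] [371.         221.85714286] [  1.         176.14285714 184.85714286]
```

The picture shows the red driver upright in the frame: butt at (263,99), handle end at (263,154), blade tip at (262,190). The spray bottle is at (220,205), to its left.

```bash
sed -i 's/(s>195)/(s>150)/' seg.py; python3 - <<'E'
from seg import *
seg("red");c=calibration("wrist")
print(at(c,(263,98.5),.005),at(c,(262.3,154),.005),at(c,(262,191),.003))
rel([.4385,-.156,.03],103)
E
```

```text
px [495.7592 361.1244] n 627 mid [ 0.9121 -0.4414] len 0.09198809825530377 wid 0.05315306298132514 yaw 124.81452406222121
px [261.9919 125.8333] n 372 mid [ 0.4382 -0.1555] len 0.0649695196327274 wid 0.007554329309438133 yaw 103.20871291641595
px [344.3208 204.3447] n 293 mid [ 0.5681 -0.2353] len 0.04891156879348371 wid 0.022746323432881844 yaw 77.29229207858243
px [316.4264 195.1279] n 258 mid [ 0.5295 -0.2257] len 0.02824990613115231 wid 0.02656866977424602 yaw 162.84708110818116
[ 0.4319 -0.1232  0.005 ] [ 0.4466 -0.1883  0.005 ] [ 0.4577 -0.2368  0.003 ]
pos [ 0.4403 -0.2055  0.2566] t 8.825 turn [-0.0004 -0.0003 -0.0008] shift [0.4841 0.0948 2.2659]
```

```bash
python3 -m pendant '[[0,0,0,0.485,0.095,0.3,-0.3],[0,0,0,0.485,0.095,0.6,-0.3],[0,0,0,0.485,0.095,1,-0.3],[0,0,0,0.485,0.095,1,-0.3]]' 40
python3 -m pendant '[[0,0,0,0,0,0.5,-0.3],[0,0,0,0,0,0.9,-0.3],[0,0,0,0,0,1,-0.3],[0,0,0,0,0,1,-0.3],[0,0,0,0,0,1,-0.3]]'
python3 - <<'E'
from h import *
rel([.4385,-.1555,.0255],103)
E
```

```text
clock: 9.32
position: [0.4363, -0.1554, 0.1547]
tcp_rot: [0.623, 0.782, -0.001, -0.004]
force: [-1.0, 0.3, 0.5]
gripper_width: 0.0298
grip_force: 0.0
clock: 9.95
position: [0.4411, -0.1567, 0.0593]
tcp_rot: [0.623, 0.782, 0.001, 0.002]
force: [1.3, -0.3, -0.2]
gripper_width: 0.0298
grip_force: 0.0
pos [ 0.4411 -0.1567  0.0593] t 9.95 turn [ 0.0011  0.0008 -0.0005] shift [ 0.0184 -0.0234  0.3375]
```

```bash
python3 -m pendant '[[0,0,0,0,0,0.15,-0.3],[0,0,0,0,0,0.25,-0.3],[0,0,0,0,0,0.31,-0.3],[0,0,0,0,0,0.31,-0.3],[0,0,0,0,0,0.31,-0.3],[0,0,0,0,0,0.31,-0.3]]' 40
python3 -m pendant '[[0,0,0,0,0,0,-0.6],[0,0,0,0,0,0,-0.8],[0,0,0,0,0,0,-1],[0,0,0,0,0,0,-1],[0,0,0,0,0,0,-1],[0,0,0,0,0,0,-1]]' 40
```

```text
clock: 10.7
position: [0.4395, -0.1562, 0.0266]
tcp_rot: [0.623, 0.782, 0.0, 0.0]
force: [-0.5, 0.2, 0.4]
gripper_width: 0.0302
grip_force: 0.0
clock: 11.45
position: [0.4393, -0.1562, 0.0266]
tcp_rot: [0.623, 0.782, -0.0, 0.0]
force: [-1.2, 0.1, 4.2]
gripper_width: 0.0074
grip_force: 39.3
```

The grip is on the upper half of the handle, so I'll open and regrip 2.5 mm lower.

```bash
python3 -m pendant '[[0,0,0,0,0,0,-0.6],[0,0,0,0,0,0,-0.6],[0,0,0,0,0,0.027,-0.6],[0,0,0,0,0,0.027,-0.6],[0,0,0,0,0,0.027,-0.6]]' 40
python3 -m pendant '[[0,0,0,0,0,0,-0.8],[0,0,0,0,0,0,-1],[0,0,0,0,0,0,-1],[0,0,0,0,0,0,-1],[0,0,0,0,0,0,-1]]' 40
python3 -m pendant '[[0,0,0,0,0,-0.2,-1],[0,0,0,0,0,-0.5,-1],[0,0,0,0,0,-1,-1],[0,0,0,0,0,-1,-1],[0,0,0,0,0,-1,-1]]'
python3 - <<'E'
from h import *
rel([.44,-.156,.18],2.5,20)
E
```

```text
clock: 12.08
position: [0.4391, -0.1561, 0.0235]
tcp_rot: [0.623, 0.782, -0.0, -0.0]
force: [0.1, 0.7, 0.9]
gripper_width: 0.0174
grip_force: 0.0
clock: 12.7
position: [0.4392, -0.1561, 0.0237]
tcp_rot: [0.623, 0.782, 0.0, 0.0]
force: [-0.9, -0.6, 1.5]
gripper_width: 0.0071
grip_force: 39.1
clock: 13.32
position: [0.4386, -0.1563, 0.1231]
tcp_rot: [0.623, 0.782, -0.0, -0.0]
force: [-0.3, 0.5, -0.8]
gripper_width: 0.0075
grip_force: 39.1
pos [ 0.4386 -0.1563  0.1231] t 13.325 turn [-0.0975  0.0812  0.5515] shift [-0.0005  0.0138 -0.5687]
```

```bash
python3 -m pendant '[[-0.0098,0.0081,0.055,0,0,-0.3,-1],[-0.0195,0.0162,0.11,0,0,-0.57,-1],[-0.029,0.024,0.165,0,0,-0.57,-1],[-0.039,0.032,0.22,0,0,-0.57,-1],[-0.049,0.041,0.276,0,0,-0.57,-1],[-0.0585,0.049,0.33,0,0,-0.57,-1],[-0.068,0.057,0.386,0,0,-0.57,-1],[-0.078,0.065,0.44,0,0,-0.57,-1],[-0.088,0.073,0.496,0,0,-0.57,-1],[-0.0975,0.0812,0.5515,0,0,-0.57,-1],[-0.0975,0.0812,0.5515,0,0,-0.57,-1],[-0.0975,0.0812,0.5515,0,0,-0.57,-1]]'
python3 - <<'E'
from h import *
rel([.5551,-.2228,.145],2.5,20)
E
```

```text
clock: 14.82
position: [0.4387, -0.1561, 0.1798]
tcp_rot: [0.985, 0.023, 0.173, -0.004]
force: [0.2, 1.0, -0.0]
gripper_width: 0.007
grip_force: 39.2
pos [ 0.4387 -0.1561  0.1798] t 14.825 turn [-0.0004  0.0003  0.0007] shift [0.9452 0.7204 0.7125]
```

```bash
python3 -m pendant '[[0,0,0,0.315,0.24,0.237,-1],[0,0,0,0.63,0.48,0.475,-1],[0,0,0,0.945,0.72,0.712,-1],[0,0,0,0.945,0.72,0.712,-1],[0,0,0,0.945,0.72,0.712,-1],[0,0,0,0.945,0.72,0.712,-1]]'
python3 - <<'E'
from h import *
im=grab_frame("wrist");rel([.5551,-.2228,.0926],2.5,20)
S=grab_frame("side")
a=cv2.resize(im[110:310,120:390],(513,380),interpolation=cv2.INTER_CUBIC)
b=cv2.resize(S[195:295,225:305],(287,360),interpolation=cv2.INTER_CUBIC);b=cv2.copyMakeBorder(b,0,20,0,0,0)
cv2.imwrite("pics/w5.png",np.hstack([a,b]))
E
```

```text
clock: 15.58
position: [0.5546, -0.2225, 0.1463]
tcp_rot: [0.985, 0.022, 0.174, -0.004]
force: [-1.1, 0.4, 0.9]
gripper_width: 0.0072
grip_force: 39.2
pos [ 0.5547 -0.2227  0.1466] t 15.625 turn [ 0.0001 -0.0003  0.0004] shift [-0.1818  0.0012  0.5086]
```

View pics/w5.png

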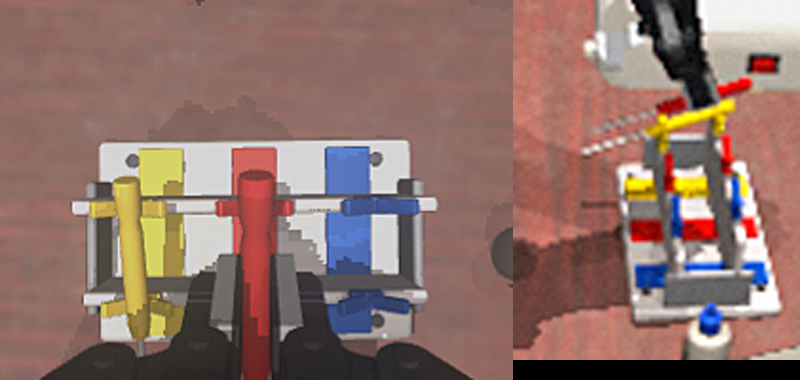

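The red driver is held with its butt forward at the right slope, and it lines up with the red fork (column 255 of the left panel). Yellow is still seated. Lowering.

```bash
python3 -m pendant '[[0,0,0,-0.06,0,0.17,-1],[0,0,0,-0.12,0,0.34,-1],[0,0,0,-0.16,0,0.45,-1],[0,0,0,-0.182,0,0.505,-1],[0,0,0,-0.182,0,0.505,-1],[0,0,0,-0.182,0,0.505,-1]]'
python3 - <<'E'
from h import *
rel([.5551,-.2228,.0926],2.5,20)
E
```

```text
clock: 16.42
position: [0.5554, -0.2223, 0.0927]
tcp_rot: [0.985, 0.022, 0.174, -0.004]
force: [-3.0, 2.6, 3.6]
gripper_width: 0.0076
grip_force: 39.6
pos [ 0.5554 -0.2223  0.0927] t 16.425 turn [-0.0003 -0.0001  0.0003] shift [-0.0032  0.0052  0.0003]
```

```bash
python3 -m pendant '[[0,0,0,0,0,0,-0.8],[0,0,0,0,0,0,-0.6],[0,0,0,0,0,0,-0.4],[0,0,0,0,0,0,-0.3],[0,0,0,0,0,0,-0.3]]'
python3 -m pendant '[[0,0,0,0,0,-0.15,-0.3],[0,0,0,0,0,-0.35,-0.3],[0,0,0,0,0,-0.6,-0.3],[0,0,0,0,0,-1,-0.3],[0,0,0,0,0,-1,-0.3],[0,0,0,0,0,-1,-0.3]]'
python3 - <<'E'
from h import *
rel([.43,-.17,.27],2.5,20);rel([.43,-.17,.27],84,0)
c=calibration("side")
for q,h in(((240,191),.03),((247,187),.0),((285,219),0),((323,220),0),((250,200),0),((253,165),0),((245,172),0)):print(q,at(c,q,h))
im=grab_frame("side");print("yellowish ok");crop(im,215,195,100,80,8,"pics/s6.png")
from seg import seg
seg("blue","side")
E
```

```text
clock: 17.05
position: [0.5557, -0.2234, 0.0924]
tcp_rot: [0.984, 0.021, 0.174, -0.004]
force: [0.1, 0.3, -0.2]
gripper_width: 0.0299
grip_force: 0.0
clock: 17.8
position: [0.5211, -0.2246, 0.1867]
tcp_rot: [0.984, 0.022, 0.174, -0.003]
force: [-0.4, 0.8, -0.6]
gripper_width: 0.0299
grip_force: 0.0
pos [ 0.5211 -0.2246  0.1867] t 17.8 turn [ 0.0002 -0.0003  0.0001] shift [-0.5464 -0.5853 -1.0867]
pos [ 0.5211 -0.2246  0.1867] t 17.8 turn [ 0.0794 -0.0918 -0.4477] shift [-0.5464 -0.5853 -1.0867]
(240, 191) [0.4681 0.0802 0.03  ]
(247, 187) [0.4918 0.1567 0.    ]
(285, 219) [ 0.6064 -0.0305  0.    ]
(323, 220) [ 0.7222 -0.0337  0.    ]
(250, 200) [0.5012 0.0737 0.    ]
(253, 165) [0.5157 0.3233 0.    ]
(245, 172) [0.4849 0.2657 0.    ]
yellowish ok
px [372.2303 156.8048] n 456 mid [1.0057 0.4044] len 0.1501012020832187 wid 0.12110890912308916 yaw 2.186883824427052
px [216.3774 144.5283] n 106 mid [0.3617 0.5033] len 0.15022532412663817 wid 0.03712902843110552 yaw 106.37835685651353
px [279.4211 283.5   ] n 38 mid [ 0.5676 -0.3014] len 0.026777719071802212 wid 0.012394796335048147 yaw 81.31271487256954
```

```bash
python3 -m pendant '[[0,0,0,-0.05,-0.05,-0.35,-0.3],[0,0,0,-0.25,-0.25,-0.7,-0.3],[0,0,0,-0.546,-0.585,-1,-0.3],[0,0,0,-0.546,-0.585,-1,-0.3]]'
python3 -m pendant '[[0.009,-0.01,-0.05,0,0,0,-0.3],[0.018,-0.02,-0.1,0,0,0,-0.3],[0.027,-0.03,-0.15,0,0,0,-0.3],[0.035,-0.041,-0.2,0,0,0,-0.3],[0.044,-0.051,-0.25,0,0,0,-0.3],[0.053,-0.061,-0.3,0,0,0,-0.3],[0.062,-0.072,-0.35,0,0,0,-0.3],[0.071,-0.082,-0.4,0,0,0,-0.3],[0.0794,-0.0918,-0.4477,0,0,0,-0.3],[0.0794,-0.0918,-0.4477,0,0,0,-0.3]]'
python3 -m pendant '[[0,0,0,0.5,-0.05,0,-0.3],[0,0,0,1,-0.1,0,-0.3]]'
python3 -m pendant '[[0,0,0,0.5,-0.05,0,-0.3],[0,0,0,1,-0.1,0,-0.3]]'
python3 -m pendant '[[0,0,0,0.5,-0.05,0,-0.3],[0,0,0,1,-0.1,0,-0.3]]'
python3 -m pendant '[[0,0,0,0.5,0,0,-0.3],[0,0,0,0.6,0,0,-0.3],[0,0,0,0.6,0,0,-0.3],[0,0,0,0.6,0,0,-0.3]]'
python3 - <<'E'
from seg import *
im=seg("blue");rel([.4676,.2412,.03],84)
S=grab_frame("side")
a=cv2.resize(im,(520,390),interpolation=cv2.INTER_CUBIC)
b=cv2.resize(S[212:292,240:300],(280,373),interpolation=cv2.INTER_CUBIC);b=cv2.copyMakeBorder(b,0,17,0,0,0)
cv2.imwrite("pics/w7.png",np.hstack([a,b]))
E
```

```text
clock: 18.4
position: [0.4319, -0.1679, 0.262]
tcp_rot: [0.985, 0.023, 0.174, -0.003]
force: [0.1, 0.2, 0.5]
gripper_width: 0.0297
grip_force: 0.0
clock: 19.65
position: [0.4341, -0.1692, 0.2602]
tcp_rot: [0.743, 0.669, 0.001, -0.002]
force: [-1.1, -0.6, 0.0]
gripper_width: 0.0301
grip_force: 0.0
clock: 19.9
position: [0.4339, -0.069, 0.2608]
tcp_rot: [0.745, 0.667, 0.001, -0.001]
force: [0.1, 0.8, 0.8]
gripper_width: 0.0298
grip_force: 0.0
clock: 20.15
position: [0.4343, 0.0321, 0.2612]
tcp_rot: [0.745, 0.668, 0.0, -0.001]
force: [0.8, 0.4, 0.3]
gripper_width: 0.0299
grip_force: 0.0
clock: 20.4
position: [0.435, 0.1325, 0.2612]
tcp_rot: [0.745, 0.668, 0.0, -0.001]
force: [0.3, 0.0, 0.1]
gripper_width: 0.0299
grip_force: 0.0
clock: 20.9
position: [0.4416, 0.1891, 0.2613]
tcp_rot: [0.744, 0.668, -0.001, -0.0]
force: [0.2, -0.2, 0.1]
gripper_width: 0.0297
grip_force: 0.0
px [271.3708 120.3299] n 294 mid [0.4684 0.2402] len 0.06399123469923913 wid 0.007576463934985055 yaw 83.69339817920775
pos [0.4416 0.1891 0.2614] t 20.95 turn [-0.0002  0.0002 -0.0013] shift [0.5477 0.2035 2.3139]
```

View pics/w7.png

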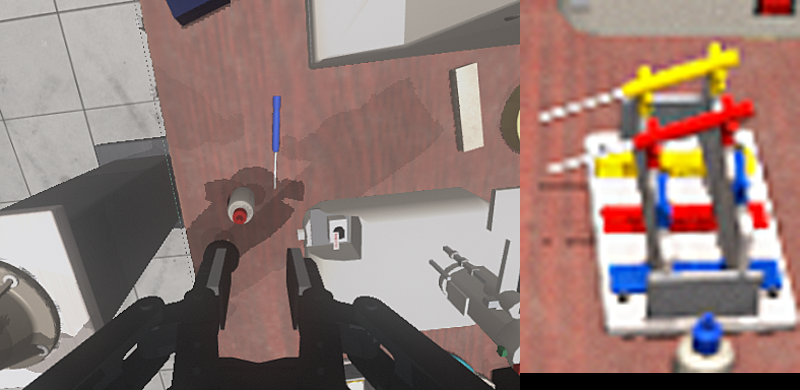

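The blue driver is at about (276,125) in the left panel, clear of the dropper bottle and the machine. In the right panel yellow and red are both seated in their own cradles. Descending on blue.

```bash
python3 -m pendant '[[0,0,0,0.54,0.21,0.3,-0.3],[0,0,0,0.54,0.21,0.6,-0.3],[0,0,0,0.54,0.21,1,-0.3],[0,0,0,0.54,0.21,1,-0.3]]' 40
python3 -m pendant '[[0,0,0,0,0,0.5,-0.3],[0,0,0,0,0,0.9,-0.3],[0,0,0,0,0,1,-0.3],[0,0,0,0,0,1,-0.3],[0,0,0,0,0,1,-0.3],[0,0,0,0,0,1,-0.3],[0,0,0,0,0,1,-0.3]]'
python3 - <<'E'
from h import *
rel([.4684,.2402,.0237],83.7)
E
```

```text
clock: 21.5
position: [0.466, 0.2399, 0.159]
tcp_rot: [0.744, 0.668, -0.004, -0.001]
force: [0.9, 0.6, 0.0]
gripper_width: 0.0301
grip_force: 0.0
clock: 22.38
position: [0.4681, 0.2432, 0.0627]
tcp_rot: [0.743, 0.669, 0.001, -0.0]
force: [0.8, 0.0, -1.2]
gripper_width: 0.0299
grip_force: 0.0
pos [0.4681 0.2432 0.0627] t 22.375 turn [ 0.0003 -0.0004  0.0016] shift [-0.0296  0.0059  0.3899]
```

```bash
python3 -m pendant '[[0,0,0,-0.025,0,0.15,-0.3],[0,0,0,-0.025,0,0.3,-0.3],[0,0,0,-0.025,0,0.385,-0.3],[0,0,0,-0.025,0,0.385,-0.3],[0,0,0,-0.025,0,0.385,-0.3],[0,0,0,-0.025,0,0.385,-0.3]]' 40
python3 - <<'E'
from h import *
rel([.4684,.2402,.0237],83.7)
E
```

```text
clock: 23.12
position: [0.4672, 0.2404, 0.0231]
tcp_rot: [0.743, 0.669, 0.0, -0.0]
force: [0.6, -0.3, 0.1]
gripper_width: 0.0297
grip_force: 0.0
pos [0.4672 0.2404 0.0231] t 23.125 turn [-0.0002 -0.0002  0.0017] shift [-0.0011  0.0123 -0.0057]
```

```bash
python3 -m pendant '[[0,0,0,0,0,-0.006,-0.6],[0,0,0,0,0,-0.006,-0.8],[0,0,0,0,0,-0.006,-1],[0,0,0,0,0,-0.006,-1],[0,0,0,0,0,-0.006,-1],[0,0,0,0,0,-0.006,-1]]' 40
python3 -m pendant '[[0,0,0,0,0,-0.2,-1],[0,0,0,0,0,-0.5,-1],[0,0,0,0,0,-1,-1],[0,0,0,0,0,-1,-1]]'
python3 -m pendant '[[0,0,0,-0.2,-0.1,-0.5,-1],[0,0,0,-0.5,-0.25,-1,-1],[0,0,0,-0.5,-0.25,-1,-1],[0,0,0,-0.5,-0.25,-1,-1]]'
python3 - <<'E'
from seg import *
seg("blue")
rel([.43,-.17,.24],83.7)
E
```

```text
clock: 23.88
position: [0.4674, 0.2405, 0.0241]
tcp_rot: [0.743, 0.669, 0.0, -0.0]
force: [-0.5, -0.2, 2.9]
gripper_width: 0.0073
grip_force: 39.2
clock: 24.38
position: [0.4697, 0.2425, 0.1276]
tcp_rot: [0.743, 0.669, 0.004, 0.001]
force: [0.7, -0.2, -0.5]
gripper_width: 0.0075
grip_force: 39.2
clock: 24.88
position: [0.4369, 0.1927, 0.2228]
tcp_rot: [0.743, 0.669, -0.001, -0.0]
force: [-0.1, -0.3, -0.2]
gripper_width: 0.0073
grip_force: 39.2
px [253.9488 295.1256] n 430 mid [0.4182 0.022 ] len 0.06232033693319443 wid 0.018373531231532958 yaw 85.05094727217609
px [253.2143 213.0042] n 238 mid [0.4304 0.142 ] len 0.02580726854418658 wid 0.02403942546332421 yaw 61.852687594055986
pos [0.4366 0.1929 0.2223] t 24.925 turn [-0.0009  0.0001  0.0018] shift [-3.6162  0.3125 -0.1763]
```

```bash
python3 -m pendant '[[0,0,0,-0.5,0.05,-0.1,-1],[0,0,0,-1,0.1,-0.2,-1]]'
python3 -m pendant '[[0,0,0,-0.5,0.05,0,-1],[0,0,0,-1,0.1,0,-1]]'
python3 -m pendant '[[0,0,0,-0.5,0.05,0,-1],[0,0,0,-1,0.1,0,-1]]'
python3 -m pendant '[[0,0,0,-0.3,0.05,0,-1],[0,0,0,-0.6,0.08,0,-1],[0,0,0,-0.6,0.08,0,-1],[0,0,0,-0.6,0.08,0,-1]]'
python3 - <<'E'
from h import *
rel([.45,-.2,.22],2.5,20)
E
```

```text
clock: 25.18
position: [0.4358, 0.0925, 0.2421]
tcp_rot: [0.742, 0.671, -0.001, -0.002]
force: [0.5, -0.0, 0.8]
gripper_width: 0.0072
grip_force: 39.2
clock: 25.42
position: [0.4357, -0.0089, 0.2422]
tcp_rot: [0.743, 0.67, -0.0, -0.002]
force: [2.2, -0.8, -0.6]
gripper_width: 0.0078
grip_force: 39.2
clock: 25.68
position: [0.4351, -0.1092, 0.2419]
tcp_rot: [0.743, 0.67, -0.0, -0.002]
force: [0.7, 0.7, -0.1]
gripper_width: 0.0074
grip_force: 39.2
clock: 26.18
position: [0.4373, -0.1671, 0.2424]
tcp_rot: [0.742, 0.67, 0.0, -0.002]
force: [-0.4, 0.8, 0.7]
gripper_width: 0.0071
grip_force: 39.2
pos [ 0.4373 -0.1671  0.2424] t 26.175 turn [-0.0805  0.0914  0.4482] shift [-0.3146  0.1605  0.2223]
```

```bash
python3 -m pendant '[[-0.009,0.01,0.05,0,0,0,-1],[-0.018,0.02,0.1,0,0,0,-1],[-0.027,0.03,0.15,0,0,0,-1],[-0.036,0.041,0.2,0,0,0,-1],[-0.045,0.051,0.25,0,0,0,-1],[-0.054,0.061,0.3,0,0,0,-1],[-0.063,0.071,0.35,0,0,0,-1],[-0.072,0.082,0.4,0,0,0,-1],[-0.0805,0.0914,0.4482,0,0,0,-1],[-0.0805,0.0914,0.4482,0,0,0,-1],[-0.0805,0.0914,0.4482,0,0,0,-1]]'
python3 - <<'E'
from h import *
rel([.557,-.2688,.18],2.5,20)
E
```

```text
clock: 27.55
position: [0.4377, -0.1679, 0.2436]
tcp_rot: [0.984, 0.023, 0.174, -0.002]
force: [0.8, 0.1, -0.2]
gripper_width: 0.0073
grip_force: 39.3
pos [ 0.4377 -0.1679  0.2436] t 27.55 turn [ 0.0007 -0.0005  0.001 ] shift [0.8559 1.0607 0.994 ]
```

```bash
python3 -m pendant '[[0,0,0.001,0.28,0.33,0.25,-1],[0,0,0.001,0.56,0.67,0.5,-1],[0,0,0.001,0.84,1,0.75,-1],[0,0,0.001,0.856,1,0.9,-1],[0,0,0.001,0.856,1,0.99,-1],[0,0,0.001,0.856,1,0.99,-1],[0,0,0.001,0.856,1,0.99,-1]]'
python3 - <<'E'
from seg import *
rel([.557,-.2688,.0934],2.5,20);seg("blue")
E
```

```text
clock: 28.42
position: [0.5558, -0.2636, 0.1813]
tcp_rot: [0.984, 0.02, 0.175, -0.002]
force: [-0.8, 0.5, -0.3]
gripper_width: 0.0075
grip_force: 39.3
pos [ 0.5558 -0.2636  0.1813] t 28.425 turn [ 0.0013 -0.0008 -0.0009] shift [-0.2931  0.0497  0.8289]
px [255.2392 265.9333] n 255 mid [ 0.5286 -0.2666] len 0.04652501125399224 wid 0.010524788322287707 yaw 7.721628160227045
px [358.027  245.3964] n 111 mid [ 0.5533 -0.3771] len 0.015155656130706036 wid 0.014950681735909133 yaw 79.78906594611793
px [254.5208 309.4583] n 48 mid [ 0.4808 -0.2683] len 0.013018399627300375 wid 0.01034309668111481 yaw 103.95443089001635
```

```bash
python3 -m pendant '[[0,0,0,-0.05,0.05,0.14,-1],[0,0,0,-0.1,0.05,0.28,-1],[0,0,0,-0.14,0.05,0.4,-1],[0,0,0,-0.14,0.05,0.4,-1],[0,0,0,-0.14,0.05,0.4,-1]]'
python3 - <<'E'
from h import *
rel([.557,-.2688,.0930],2.5,20)
E
```

```text
clock: 29.1
position: [0.5571, -0.2691, 0.1382]
tcp_rot: [0.984, 0.019, 0.175, -0.003]
force: [-0.6, -0.3, -0.3]
gripper_width: 0.0075
grip_force: 39.3
pos [ 0.5571 -0.2691  0.1382] t 29.1 turn [ 0.001  -0.0008 -0.0012] shift [-0.156 -0.004  0.424]
```

```bash
python3 -m pendant '[[0,0,-0.001,-0.05,0,0.14,-1],[0,0,-0.001,-0.1,0,0.28,-1],[0,0,-0.001,-0.14,0,0.38,-1],[0,0,-0.001,-0.156,0,0.424,-1],[0,0,-0.001,-0.156,0,0.424,-1],[0,0,-0.001,-0.156,0,0.424,-1]]'
python3 - <<'E'
from h import *
rel([.557,-.2688,.0930],2.5,20)
E
```

```text
clock: 29.85
position: [0.5557, -0.2683, 0.0924]
tcp_rot: [0.985, 0.021, 0.173, -0.003]
force: [-3.9, 1.9, 3.5]
gripper_width: 0.0076
grip_force: 39.7
pos [ 0.5557 -0.2683  0.0924] t 29.85 turn [ 0.0006  0.0001 -0.0001] shift [ 0.0138  0.0053 -0.0016]
```

```bash
python3 -m pendant '[[0,0,0,0,0,0,-0.8],[0,0,0,0,0,0,-0.6],[0,0,0,0,0,0,-0.4],[0,0,0,0,0,0,-0.3],[0,0,0,0,0,0,-0.3]]'
python3 -m pendant '[[0,0,0,0,0,-0.15,-0.3],[0,0,0,0,0,-0.35,-0.3],[0,0,0,0,0,-0.6,-0.3],[0,0,0,0,0,-1,-0.3],[0,0,0,0,0,-1,-0.3],[0,0,0,0,0,-1,-0.3]]'
python3 - <<'E'
from h import *
# expected handle ends when seated, vs measured colour blobs
Y=np.radians(2.5);ex=np.array([np.cos(Y),np.sin(Y),0]);ey=np.array([-np.sin(Y),np.cos(Y),0]);a=ex*np.cos(np.radians(20))+np.array([0,0,np.sin(np.radians(20))])
C=np.array([.5615,-.2225,.075])
for n in("side","wrist"):
    c=calibration(n);im=grab_frame(n);cv2.imwrite(f"pics/f_{n}.png",im);h,s,v=cv2.split(cv2.cvtColor(im,cv2.COLOR_BGR2HSV))
    for k,o,m in(("yellow",.046,(h>20)&(h<34)&(s>140)),("red",0,((h<6)|(h>174))&(s>150)),("blue",-.046,(h>106)&(h<126)&(s>140))):
        S=C+ey*o;q=proj(c,[S+a*.033,S,S-a*.033])
        L=cv2.connectedComponents(m.astype("uint8"))[1]
        # sample colour along predicted axis, from -45 to +45 mm; report the covered range
        u=np.arange(-50,51,1.);P=np.round(proj(c,[S+a*x/1000 for x in u])).astype(int)
        hit=[x for x,p in zip(u,P) if 0<=p[0]<512 and 0<=p[1]<384 and m[max(p[1]-1,0):p[1]+2,max(p[0]-1,0):p[0]+2].any()]
        print(n,k,q[0],q[2],"covered",(min(hit),max(hit),len(hit)) if hit else None)
E
```

```text
clock: 30.48
position: [0.5569, -0.2696, 0.093]
tcp_rot: [0.984, 0.021, 0.175, -0.002]
force: [-0.1, -0.5, 0.7]
gripper_width: 0.0297
grip_force: 0.0
clock: 31.22
position: [0.522, -0.2705, 0.1871]
tcp_rot: [0.984, 0.021, 0.175, -0.002]
force: [-0.7, -0.7, -0.2]
gripper_width: 0.0297
grip_force: 0.0
side yellow [286.4476 224.456 ] [262.1873 231.8289] covered (np.float64(-37.0), np.float64(35.0), 73)
side red [289.0331 235.5434] [263.7238 243.1389] covered (np.float64(-36.0), np.float64(36.0), 73)
side blue [291.8449 247.6136] [265.3946 255.4418] covered (np.float64(-37.0), np.float64(34.0), 72)
wrist yellow [141.5415 160.9624] [150.6445 233.8655] covered (np.float64(-35.0), np.float64(33.0), 69)
wrist red [197.4016 160.7965] [202.0295 233.8375] covered (np.float64(-33.0), np.float64(35.0), 69)
wrist blue [253.4822 160.6946] [253.5811 233.7581] covered (np.float64(-35.0), np.float64(37.0), 70)
```

All three handles cover the predicted seated axes in both cameras, centred to within about 2 mm. The arm is clear, so I'm handing in.

```bash
python3 -c "
from workcell import *
print(finish_job())"
```

```text
the job is handed in; nothing more can be done
None
```

The job is handed in at about 31 s: all three screwdrivers lie in the cradles of their own colour, handle end up the slope and centred to within about 2 mm by the camera check, and the arm never came into contact with the bottles or the jar.

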